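Lay the fan down and shut its guard

TASK

On the plywood test stand, push the large cooling fan over with the fingertips so that it lies flat on the plate, wire grille up, between the guard's posts; then push the open hinged guard over it and press it fully shut. Only push: do not lift or carry the fan, and leave the small fan and everything else on the bench where it is. Finish with the hand clear of everything.

Things in the scene. Friction and masses are not known exactly. Their poses are not given: they have to be found in the camera images.
- stand: Test stand, fixed: plywood plate 300 (x) by 320 (y) by 12 mm thick, origin at the centre of its underside. Two hinge posts (x +-98, y -85 mm) carry the guard's axis, parallel to x; two thin rest posts (x +-83, y +88 mm, 57.5 mm above the bench) carry its free edge when shut. The large fan stands on the plate near the +y side and is to fall towards -y, in under the guard.
- guard_hinge (a point): Middle of the guard's hinge axis, at (0, -85, 60) mm in the stand's frame.
- guard (a joint): Angle of the guard, rad: 0 shut (level, pointing along the stand's +y), 1.57 upright, 2.05 fully open (leaning away to -y). The hinge is stiff: the guard stays wherever it is left and must be pushed all the way; up to about 2 N at its free edge moves it.
- guard_edge (a point): Middle of the guard's free edge, 180 mm from the hinge axis, in the middle of its thickness. The guard is a flat aluminium frame 180 mm wide and 5 mm thick with thin bars inside; the strip along the free edge is 25 mm wide and solid: push there.
- fan: Large fan: black square frame 120 (x) by 38 (y) by 120 mm (z), 0.2 to 0.4 kg, wire grille on its +y face, acts as a closed box. Origin: centre of the edge face it starts standing on; z up, grille facing about the stand's +y at the start. Pushed near the top it tips about its lower edge and falls flat by itself past 18 degrees.
- fan_center (a point): Centre of the large fan, 60 mm from its origin along its z; 31 mm above the bench when it lies flat on the plate.
- small_fan: Bystander: a like fan of 80 x 25 x 80 mm standing on edge on the bench next to the plate. Origin: centre of its underside.
- servo: Bystander: black servo motor 40 x 20 x 38 mm standing on the plate, with a 54 mm long flange and a white horn on top, 45 mm high in all. Origin: centre of its underside.
- jar: Bystander: clear jar, diameter 40 mm, 50 mm high, on the plate. Origin: centre of its underside.
- mcu: Bystander: small black controller board 18 x 45 x 11 mm flat on the bench. Origin: centre of its underside.
- driver: Bystander: screwdriver, 150 mm, lying on the bench behind the guard, along its own x. Origin: under its middle.
- mug: Bystander: white mug, diameter 80 mm, 90 mm high, on the bench. Origin: centre of its underside.
- spool: Bystander: filament spool, diameter 100 mm, 50 mm high, lying on the bench. Origin: centre of its underside.
Not all that is in view belongs to the job. Leave any green or turquoise look-alike of the fan alone.

How it is judged:
On the way, in this order (a step that is already met when the one before it is completed fails the run):
1. the large fan lies flat on the plate, grille up, between the posts, the guard still open (angle between fan's own y axis and vertical below 0.1 rad and height (world z) of fan_center between 0.025 and 0.037 m and y of fan_center in the frame of stand between -0.04 and 0.045 m and x of fan_center in the frame of stand between -0.035 and 0.035 m and value of joint guard above 0.8 rad), for 0.2 s.
2. the guard is pressed shut over the fan (value of joint guard below 0.05 rad), for 0.2 s.
At the end, for the whole second after the job is handed in: The large fan lies flat on the plate, grille up (within 0.1 rad), its centre within 35 mm of the stand's middle line in x and between -40 and +45 mm in y of the stand, at rest; the guard is shut (below 0.05 rad) (angle between fan's own y axis and vertical below 0.1 rad and height (world z) of fan_center between 0.025 and 0.037 m and y of fan_center in the frame of stand between -0.04 and 0.045 m and x of fan_center in the frame of stand between -0.035 and 0.035 m and value of joint guard below 0.05 rad and linear speed of fan below 0.02 m/s); the robot touches nothing.
It fails at once if the large fan is lifted (its centre more than 12 mm above the height it passes when tipping) (height (world z) of fan_center above 0.087 m).
It fails at once if the large fan is carried or shoved more than 50 mm while still standing (angle between fan's own z axis and vertical below 0.15 rad and distance of fan from where it was at the start of the episode above 0.05 m).
It fails at once if a bystander is moved by more than 25 mm or tipped over (distance of any of small_fan, servo, jar, mcu, driver, mug, spool from where it was at the start of the episode above 0.025 m or angle between any of small_fan, servo, jar, mcu, mug, spool's own z axis and vertical above 0.6 rad).
It also fails if it takes over 50 s, if anything falls off the work surface, if the arm or the gripper's body presses on something with over 40 N, if the wrist force passes 120 N, or if a joint passes its speed limit or range.

ROBOT

A 6-joint arm with a two-finger parallel gripper is mounted at the origin on the work surface. World frame = base frame: x ahead of the robot, y to its left, z up, the work surface at z = 0. Lengths are in m, angles in rad, forces in N, time in s.
With the tool pointing down it reaches from about 0.35 to 0.725 m from the base axis. Payload 4.3 kg.
Tool frame: the origin (TCP) lies at the very end of the fingers, on their centre line; the grasp point (between the pads) lies 19 mm behind it; z points along the fingers, y is the line along which they close (so a half turn about z gives the same grasp; the last joint's range is limited). The gripper opens to 85 mm and grips with 20 to 120 N. Pads are 22 mm wide; open, the fingers measure 114 mm over their backs; the gripper's body (76 mm by 85 mm) begins 54 mm behind the grasp point. The pads swing forward as they close: fully open they stand 13 mm farther back than shut.
Start: joints at [-1.276, 0.377, 0.081, 1.274, 0, 1.46], TCP at [0.226, -0.529, 0.231] pointing down, gripper open.
Joint ranges: [-2.72, 2.72], [-0.84, 1.66], [-1.02, 1.22], [-1.77, 2.12], [-1.37, 1.28], [-3.14, 3.14]. Speed limits (rad/s): [2.57, 2.57, 3.14, 3.14, 3.14, 3.14].

INTERFACE

Orientations are given as a rotation vector (axis times angle).
In Python, from bench import ctrl gives the robot as it stands. The module is installed in compiled form; this text tells all that it offers.
- The arm moves only by the shell command python3 -m inch 'ROWS' [OPENING] [FORCE]. ROWS is JSON, a list of rows, each an object with "xyz": the shift along the tool's x, y, z in mm, a list of three; "spin": the turn about the tool's z in rad. A call has 1 to 20 rows; each row shifts and turns the commanded pose from where the row before left it, along the tool's axes as they then stand; what a row does not reach is not made up. A row lasts 1/10 s, in which the tool goes at most 50 mm and 8.59 degrees, less where a joint would pass 70% of its speed; a pose out of reach is approached as far as the arm can. A call with a gripper value outside its range is refused whole. OPENING is the opening, from 0 (shut) to 1 (fully open), set as the call begins (- or left out, the last holds). The fingers move at their own pace and stop on an object; FORCE is the grip in N (left out, the last holds). Time passes only in rows, so rows that do not move let the fingers close. It gives the time, the measured TCP pose, the force, the opening and the grip force at its end, in the units of the state.
- ctrl.sense(): the state, without advancing time (a new reading comes with each control period).
- ctrl.grab_frame(name): name is "side" or "top" or "wrist"; returns the picture (400x640x3 uint8, blue, green, red); there is no depth.
- ctrl.get_calibration(name): a dict with "fx", "fy", "cx", "cy" (pixels), "origin" and "orientation" of the camera in the world; the wrist camera has in their place "T_tool_cam" (4x4, takes a point from camera to tool coordinates, whose origin is the TCP and whose axes are the flange's). Camera axes: x right, y down, z forward; pixel columns grow to the right and rows downward; lengths in m; the calibration is good to about 2 mm. A picture is of the moment at which its call begins: read the wrist's pose just before it. get_calibration takes no time and is no camera call.
- ctrl.finish_job(): hands the job in; it is judged then, once.
The state is a dict: "time_s": time; "joint_positions": joint angles; "qvel": joint speeds; "joint_torque": joint torques, N m; "ee_pos": TCP position; "tcp_rot": TCP orientation; "force": force on the tool from outside, world axes, zero at the start; "moment": the same for the moment, N m; "gripper_width": opening from 0.0 (shut) to 1.0 (fully open); "finger_force": force on a finger pad.
Only numpy, scipy, OpenCV 4.12 (cv2) and the standard library are available. Lean on these libraries where they do the work, as an engineer would, in place of code of your own. Each camera call takes 0.05 s, during which the arm holds its last target. There are 200 camera calls.

## Working session

There is one attempt and no reset: what is moved stays moved. The work goes in short steps, Python scripts to look and compute and a shell command to move; the robot and the scene stay as the last step left them, time stands still between calls to the robot, and variables do not carry over. Pictures are saved under pics/ and viewed, at most 10 in all, crops included, and the job is handed in when it is done.

```bash
mkdir -p pics
python3 - <<'E'
from bench import ctrl
import cv2,json
for n in("side","top"):
    cv2.imwrite(f"pics/{n}1.png",ctrl.grab_frame(n)); print(ctrl.get_calibration(n))
s=ctrl.sense(); print(s)
E
```

```text
{'fx': 462.25566854419606, 'fy': 462.25566854419606, 'cx': 319.2959732695675, 'cy': 197.04563686519617, 'origin': array([-0.29401706,  0.96625144,  1.21593875]), 'orientation': array([-0.86955938,  2.51663039, -1.12712234])}
{'fx': 370.6716400113966, 'fy': 370.6716400113966, 'cx': 321.78549921973956, 'cy': 198.04781418494122, 'origin': array([ 0.2550861 , -0.01304585,  1.27340464]), 'orientation': array([-2.1526595 ,  2.1221517 , -0.17932001])}
{'time_s': 0.1, 'joint_positions': array([-1.27627383e+00,  3.78024422e-01,  7.97526423e-02,  1.27438424e+00,
       -7.93052156e-06,  1.46047909e+00]), 'qvel': array([ 0.00162293, -0.00316672,  0.0027318 , -0.00133092, -0.00194654,
        0.00064533]), 'joint_torque': array([ 1.63952602e-03, -4.64696789e+01,  2.70581549e+01,  1.19876582e-02,
       -5.15177805e-05, -7.34961446e-06]), 'ee_pos': array([ 0.22629889, -0.52795772,  0.23043199]), 'tcp_rot': array([-3.07563731e+00, -6.31214838e-01,  2.80909324e-04]), 'force': array([-0.16337689,  0.5159954 ,  0.0607736 ]), 'moment': array([ 0.0809959 , -0.04217088, -0.04635911]), 'finger_force': 0.0, 'gripper_width': 1.001385994681293}
```

View pics/side1.png

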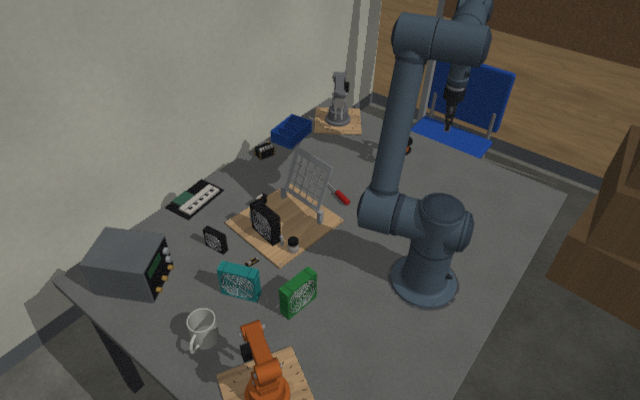

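View pics/top1.png

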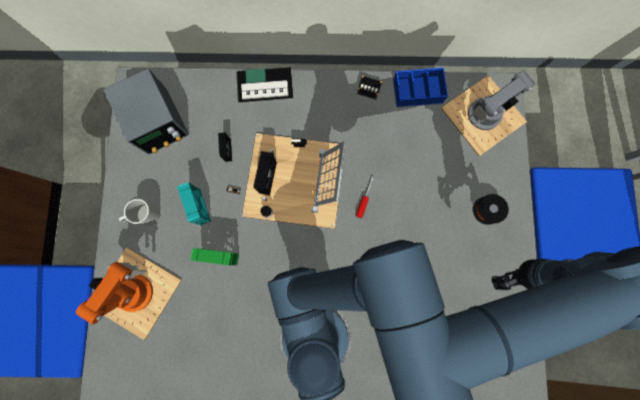

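The top view shows the plate with its corners near (257,133), (342,142), (335,228) and (243,217). The black large fan is at (265,172) and the open guard at (328,175). The servo is at (298,141) and the jar at (266,211), both on the plate. The small fan is at (225,147). Fan candidates in the top view are black (265,172) on the plate, small black (225,147) on the bench, turquoise (195,203) and green (214,256). The one on the plate fits, because it is large, black and beside the guard.

Run:
```python
import cv2
a=cv2.imread("pics/top1.png")[125:235,215:365]; cv2.imwrite("pics/topc.png",cv2.resize(a,None,fx=5,fy=5,interpolation=cv2.INTER_CUBIC))
a=cv2.imread("pics/side1.png")[140:270,195:355]; cv2.imwrite("pics/sidec.png",cv2.resize(a,None,fx=4.5,fy=4.5,interpolation=cv2.INTER_CUBIC))
```

```text
(no output)
```

View pics/topc.png

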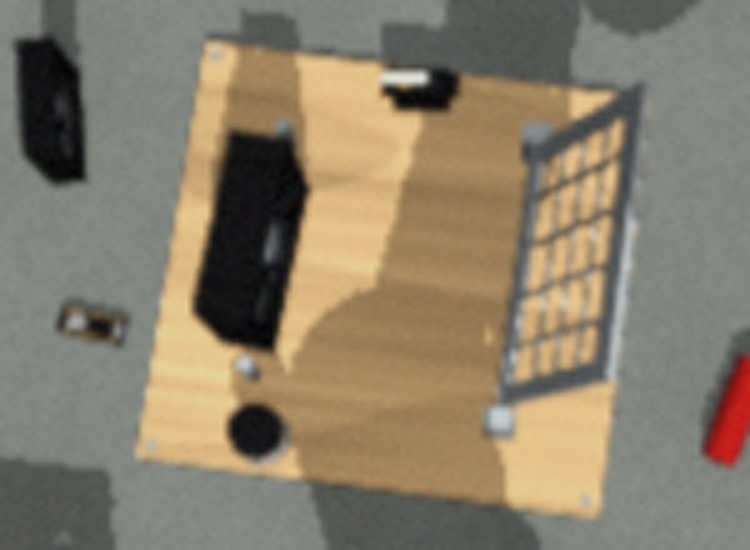

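View pics/sidec.png

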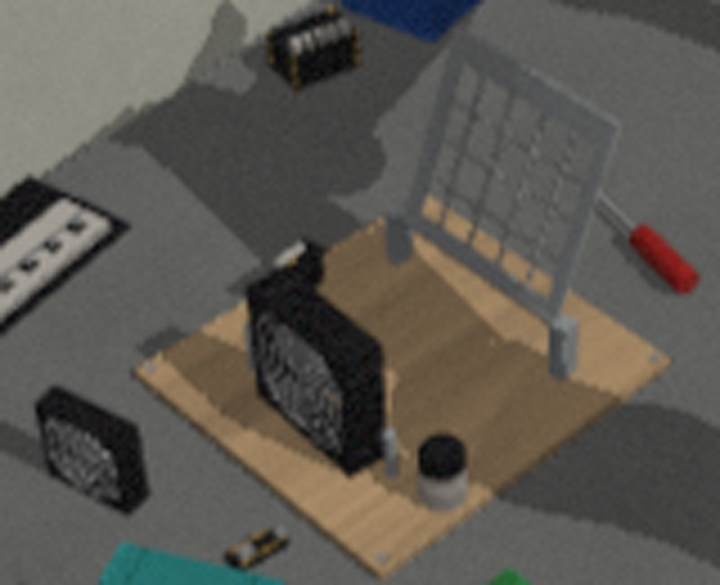

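In the top crop the plate corners are at (205,40), (137,458) and (600,517). The fan's top face has corners near (232,132), (290,140) and (195,310), and its foot is at (307,187), (273,348) and (235,342). The guard's free edge runs from (640,88) to (607,378), and its hinge ends are at (537,150) and (505,395). The jar lid is at (257,432) and the servo at (425,88). The fan on the plate has a wire grille facing +y, so it is the target.

```bash
cat > h.py <<'E'
import numpy as np
from bench import ctrl
from scipy.spatial.transform import Rotation as R
def pix(n,u,v,z):
    c=ctrl.get_calibration(n); d=R.from_rotvec(c["orientation"]).apply([(u-c["cx"])/c["fx"],(v-c["cy"])/c["fy"],1]); o=c["origin"]
    return o+d*(z-o[2])/d[2]
tc=lambda u,v,z: pix("top",215+(u+.5)/5-.5,125+(v+.5)/5-.5,z)
sc=lambda u,v,z: pix("side",195+(u+.5)/4.5-.5,140+(v+.5)/4.5-.5,z)
E
python3 - <<'E'
from h import *
np.set_printoptions(precision=4,suppress=True)
TL,BL,BR=[tc(*p,.012) for p in((205,40),(137,458),(600,517))]
print("plate",TL,BL,BR,np.linalg.norm(TL-BL),np.linalg.norm(BR-BL))
print("side plate L,B,R",sc(133,371,.012),sc(382,578,.012),sc(668,360,.012))
C=(TL+BR)/2; y=(BL-BR); y/=np.linalg.norm(y); 
x0=(TL-BL)/np.linalg.norm(TL-BL); y=y+np.array([-x0[1],x0[0],0]); y/=np.linalg.norm(y); x=np.array([y[1],-y[0],0])
print("C",C,"x",x,"y",y,"yaw",np.arctan2(x[1],x[0]))
S=lambda p:np.round([(p-C)@x*1e3,(p-C)@y*1e3,p[2]*1e3])
for n,p,z in(("top",(232,132),.132),("top",(290,140),.132),("top",(195,310),.132),("foot",(307,187),.012),("foot",(273,348),.012),("foot",(235,342),.012),("jar",(257,432),.062),("servo",(425,88),.045),("hingeA",(537,150),.06),("hingeB",(505,395),.06),("edgeA",(640,88),.22),("edgeB",(607,378),.22),("rest",(247,368),.0575),("rest",(285,128),.0575)):
    p=tc(*p,z); print(n,p,S(p))
for n,p,z in(("ftop",(250,285),.132),("ftop",(383,350),.132),("ftop",(300,260),.132),("foot",(360,470),.012),("edge",(465,40),.22),("edge",(617,125),.22)):
    p=sc(*p,z); print("side",n,p,S(p))
s=ctrl.sense(); print(R.from_rotvec(s["tcp_rot"]).as_matrix())
E
```

```text
plate [0.6959 0.2223 0.012 ] [0.3969 0.2559 0.012 ] [ 0.3611 -0.061   0.012 ] 0.3008013377968032 0.31889818491240257
side plate L,B,R [0.6962 0.2244 0.012 ] [0.3963 0.2599 0.012 ] [ 0.3638 -0.0573  0.012 ]
C [0.5285 0.0806 0.012 ] x [ 0.9937 -0.112   0.    ] y [0.112  0.9937 0.    ] yaw -0.1122695654698981
top [0.593  0.1801 0.132 ] [ 53. 106. 132.]
top [0.5883 0.143  0.132 ] [ 52.  69. 132.]
top [0.4772 0.1986 0.132 ] [-64. 111. 132.]
foot [0.5895 0.1463 0.012 ] [53. 72. 12.]
foot [0.4746 0.1658 0.012 ] [-63.  79.  12.]
foot [0.4785 0.1922 0.012 ] [-62. 105.  12.]
jar [0.4097 0.1672 0.062 ] [-128.   73.   62.]
servo [0.6522 0.0633 0.045 ] [125.  -3.  45.]
hingeA [ 0.6049 -0.0145  0.06  ] [ 87. -86.  60.]
hingeB [0.437  0.0044 0.06  ] [-82. -86.  60.]
edgeA [ 0.5976 -0.0746  0.22  ] [  86. -147.  220.]
edgeB [ 0.4237 -0.0564  0.22  ] [ -89. -148.  220.]
rest [0.453  0.1761 0.0575] [-86.  86.  58.]
rest [0.6184 0.1568 0.0575] [81. 86. 58.]
side ftop [0.5956 0.1782 0.132 ] [ 56. 105. 132.]
side ftop [0.4695 0.168  0.132 ] [-68.  80. 132.]
side ftop [0.5854 0.1335 0.132 ] [ 51.  59. 132.]
side foot [0.4803 0.1903 0.012 ] [-60. 104.  12.]
side edge [ 0.5918 -0.0764  0.22  ] [  80. -149.  220.]
side edge [ 0.4301 -0.0648  0.22  ] [ -81. -156.  220.]
[[ 0.9192  0.3939 -0.0005]
 [ 0.3939 -0.9192  0.0018]
 [ 0.0002 -0.0018 -1.    ]]
```

```bash
python3 -m inch '[{"xyz":[0,0,-14],"spin":-0.149},{"xyz":[0,0,-14],"spin":-0.149},{"xyz":[0,0,-14],"spin":-0.149},{"xyz":[0,0,-14],"spin":-0.149},{"xyz":[0,0,-14],"spin":-0.149},{"xyz":[0,0,-14],"spin":-0.149},{"xyz":[0,0,-14],"spin":-0.149},{"xyz":[0,0,0],"spin":-0.011},{"xyz":[20,23,0],"spin":0},{"xyz":[35,23,0],"spin":0},{"xyz":[35,23,0],"spin":0},{"xyz":[35,23,0],"spin":0},{"xyz":[35,23,0],"spin":0},{"xyz":[35,23,0],"spin":0},{"xyz":[35,23,0],"spin":0},{"xyz":[35,23,0],"spin":0},{"xyz":[35,23,0],"spin":0},{"xyz":[40,20,0],"spin":0},{"xyz":[40,0,0],"spin":0},{"xyz":[20,0,0],"spin":0}]' 0
cat >> h.py <<'E'
C=np.array([.5285,.0806,0]); X=np.array([.9937,-.112,0]); Y=np.array([.112,.9937,0])
S=lambda p:np.round([(p-C)@X*1e3,(p-C)@Y*1e3,p[2]*1e3],1)
def st():
    s=ctrl.sense(); m=R.from_rotvec(s["tcp_rot"]).as_matrix()
    print("t",round(s["time_s"],2),"stand mm",S(s["ee_pos"]),"toolx yaw err",round(float(np.arctan2(m[:,0]@X,m[:,0]@Y)),3),"tilt",np.round(m[:2,2],3),"F",np.round(s["force"],1),"q",np.round(s["joint_positions"],2),s["gripper_width"])
E
python3 -c "from h import *;st()"
```

```text
time_s: 2.1
ee_pos: [0.4969, -0.1533, 0.328]
tcp_rot: [-2.341, -2.092, 0.0]
force: [-0.4, -0.6, -0.2]
gripper_width: 0.004
finger_force: 0.0
t 2.1 stand mm [  -5.2 -235.9  328. ] toolx yaw err -0.0 tilt [-0.002  0.002] F [-0.4 -0.6 -0.2] q [-0.42  0.26  0.17  1.48  0.    1.26] 0.003982912472515409
```

```bash
python3 -m inch '[{"xyz":[25,0,0],"spin":0},{"xyz":[40,0,0],"spin":0},{"xyz":[40,0,0],"spin":0},{"xyz":[40,0,0],"spin":0},{"xyz":[40,0,0],"spin":0},{"xyz":[40,0,0],"spin":0},{"xyz":[40,0,0],"spin":0},{"xyz":[40,0,0],"spin":0},{"xyz":[40,0,0],"spin":0},{"xyz":[30,0,0],"spin":0},{"xyz":[15,0,15],"spin":0},{"xyz":[0,0,30],"spin":0},{"xyz":[0,0,35],"spin":0},{"xyz":[0,0,35],"spin":0},{"xyz":[0,0,35],"spin":0},{"xyz":[0,0,30],"spin":0},{"xyz":[0,0,20],"spin":0},{"xyz":[0,0,8],"spin":0},{"xyz":[0,0,0],"spin":0}]'
python3 - <<'E'
from h import *
import cv2
st()
a=ctrl.grab_frame("side")[140:270,195:355];b=ctrl.grab_frame("top")[125:235,215:345]
a=cv2.resize(a,(400,325),interpolation=cv2.INTER_CUBIC);b=cv2.resize(b,(384,325),interpolation=cv2.INTER_CUBIC)
cv2.imwrite("pics/p3.png",cv2.hconcat([a,b]))
E
```

```text
time_s: 4.0
ee_pos: [0.5388, 0.2306, 0.1195]
tcp_rot: [-2.343, -2.091, 0.005]
force: [0.3, 0.4, -0.1]
gripper_width: -0.004
finger_force: 0.0
t 4.0 stand mm [ -6.5 150.2 119.5] toolx yaw err 0.001 tilt [-0.004 -0.001] F [ 0.3  0.4 -0.1] q [ 0.3   0.46 -0.09  1.02 -0.    1.98] -0.0040025056363549956
```

View pics/p3.png

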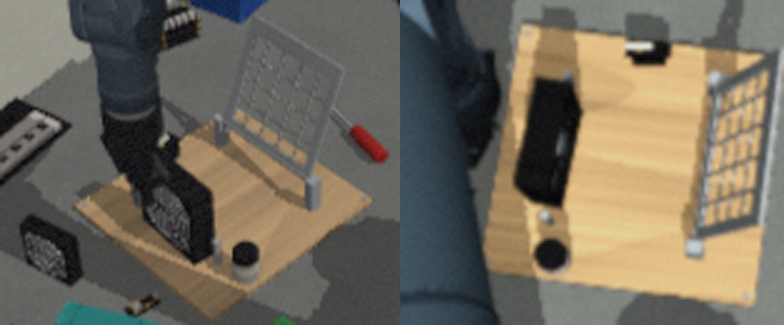

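The shut hand is behind the fan's grille, with its tip just below the fan's top edge at about (150,190) in the left half. I'll push it over now.

```bash
python3 -m inch '[{"xyz":[-15,0,0],"spin":0},{"xyz":[-7,0,0],"spin":0},{"xyz":[-5,0,0],"spin":0},{"xyz":[-5,0,0],"spin":0},{"xyz":[-5,0,0],"spin":0},{"xyz":[-5,0,0],"spin":0},{"xyz":[-5,0,0],"spin":0},{"xyz":[-5,0,0],"spin":0},{"xyz":[-5,0,0],"spin":0},{"xyz":[-5,0,0],"spin":0}]'
python3 - <<'E'
from h import *
import cv2
st()
a=ctrl.grab_frame("side")[140:270,195:355];b=ctrl.grab_frame("top")[125:235,215:345]
a=cv2.resize(a,(400,325),interpolation=cv2.INTER_CUBIC);b=cv2.resize(b,(384,325),interpolation=cv2.INTER_CUBIC)
cv2.imwrite("pics/p4.png",cv2.hconcat([a,b]))
E
```

```text
time_s: 5.1
ee_pos: [0.5333, 0.169, 0.1212]
tcp_rot: [2.342, 2.094, -0.0]
force: [-0.2, 0.3, -0.2]
gripper_width: 0.003
finger_force: 0.0
t 5.1 stand mm [ -5.1  88.4 121.2] toolx yaw err -0.0 tilt [-0. -0.] F [-0.2  0.3 -0.2] q [ 0.19  0.4  -0.17  0.99 -0.    1.88] 0.002908541806392096
```

View pics/p4.png

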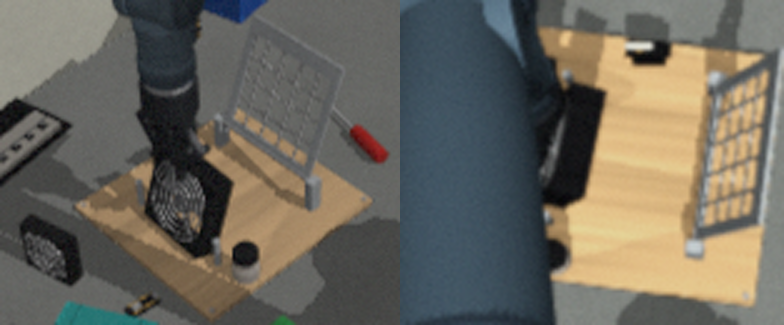

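The fan is tipping well: its top edge is at (230,180) in the left half and its foot is still in place. I'll push on past the balance point, then back off and up.

```bash
python3 -m inch '[{"xyz":[-7,0,0],"spin":0},{"xyz":[-7,0,0],"spin":0},{"xyz":[-7,0,0],"spin":0},{"xyz":[-6,0,0],"spin":0},{"xyz":[0,0,0],"spin":0},{"xyz":[0,0,0],"spin":0},{"xyz":[0,0,-15],"spin":0},{"xyz":[0,0,-35],"spin":0},{"xyz":[0,0,-40],"spin":0},{"xyz":[0,0,-45],"spin":0},{"xyz":[0,0,-45],"spin":0},{"xyz":[0,0,-35],"spin":0},{"xyz":[-35,0,0],"spin":0},{"xyz":[-45,0,0],"spin":0},{"xyz":[-45,0,0],"spin":0},{"xyz":[-45,0,0],"spin":0},{"xyz":[-45,0,0],"spin":0},{"xyz":[-40,0,0],"spin":0}]'
python3 - <<'E'
from h import *
import cv2
st()
a=ctrl.grab_frame("side")[140:270,195:355];b=ctrl.grab_frame("top")[125:235,215:345]
a=cv2.resize(a,(400,325),interpolation=cv2.INTER_CUBIC);b=cv2.resize(b,(384,325),interpolation=cv2.INTER_CUBIC)
cv2.imwrite("pics/p5.png",cv2.hconcat([a,b]))
E
```

```text
time_s: 7.0
ee_pos: [0.5016, -0.1124, 0.3365]
tcp_rot: [2.342, 2.093, 0.0]
force: [0.5, -0.1, -0.3]
gripper_width: 0.0
finger_force: 0.0
t 7.0 stand mm [  -5.1 -194.8  336.5] toolx yaw err -0.0 tilt [ 0.001 -0.   ] F [ 0.5 -0.1 -0.3] q [-0.34  0.25  0.17  1.49 -0.    1.34] 0.00021542469300658994
```

View pics/p5.png

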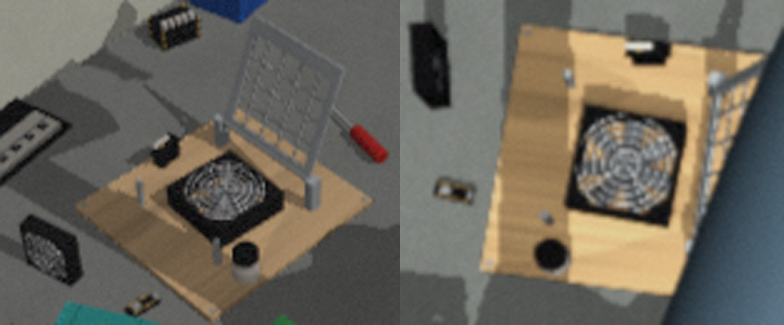

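The fan lies flat with the grille up, its corners at (585,105), (688,122), (668,225) and (568,205). The next script checks its position.

```bash
python3 - <<'E'
from h import *
print(S(pix("top",215+227/2.954,125+164/2.954,.05)))
E
python3 -m inch '[{"xyz":[-15,5,0],"spin":0},{"xyz":[-10,0,10],"spin":0},{"xyz":[0,0,30],"spin":0},{"xyz":[0,0,35],"spin":0},{"xyz":[0,0,30],"spin":0},{"xyz":[0,0,20],"spin":0},{"xyz":[0,0,0],"spin":0}]'
python3 -c "from h import *;st()"
```

```text
[-13.1   3.9  50. ]
time_s: 7.8
ee_pos: [0.5017, -0.1345, 0.2075]
tcp_rot: [-2.336, -2.091, 0.005]
force: [-0.1, 0.5, 0.6]
gripper_width: -0.001
finger_force: 0.0
t 7.8 stand mm [  -2.5 -216.7  207.5] toolx yaw err -0.002 tilt [-0.007  0.003] F [-0.1  0.5  0.6] q [-0.38  0.28 -0.12  1.18 -0.    1.3 ] -0.0005303314403174915
```

```bash
python3 -m inch '[{"xyz":[20,0,0],"spin":0},{"xyz":[17,0,0],"spin":0},{"xyz":[12,0,-2],"spin":0},{"xyz":[12,0,-2],"spin":0},{"xyz":[12,0,-2],"spin":0},{"xyz":[12,0,-2],"spin":0},{"xyz":[12,0,-2],"spin":0},{"xyz":[12,0,-2],"spin":0},{"xyz":[8,0,-2],"spin":0},{"xyz":[12,0,1],"spin":0},{"xyz":[12,0,1],"spin":0}]'
python3 - <<'E'
from h import *
import cv2
st()
a=ctrl.grab_frame("side")[100:270,195:395]
cv2.imwrite("pics/p6.png",cv2.resize(a,None,fx=3,fy=3,interpolation=cv2.INTER_CUBIC))
E
```

```text
time_s: 8.9
ee_pos: [0.52, 0.0048, 0.2233]
tcp_rot: [2.343, 2.093, 0.0]
force: [1.2, -0.8, 0.5]
gripper_width: 0.0
finger_force: 0.5
t 8.9 stand mm [  0.  -76.2 223.3] toolx yaw err 0.0 tilt [ 0. -0.] F [ 1.2 -0.8  0.5] q [-0.11  0.27 -0.09  1.21  0.    1.57] 0.00041045475441410257
```

View pics/p6.png

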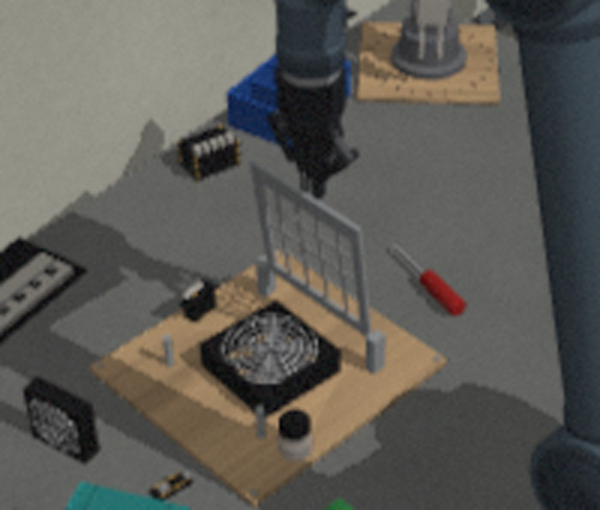

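The guard is just past upright and the fingertip is on the middle of its free strip at (315,190). I'll follow the arc down.

```bash
python3 -m inch '[{"xyz":[12.5,0,2],"spin":0},{"xyz":[12.5,0,2],"spin":0},{"xyz":[12.5,0,2],"spin":0},{"xyz":[11,0,6],"spin":0},{"xyz":[11,0,6],"spin":0},{"xyz":[11,0,6],"spin":0},{"xyz":[11,0,6],"spin":0},{"xyz":[8.5,0,9],"spin":0},{"xyz":[8.5,0,9],"spin":0},{"xyz":[8.5,0,9],"spin":0},{"xyz":[8.5,0,9],"spin":0},{"xyz":[5,0,9],"spin":0},{"xyz":[5,0,9],"spin":0},{"xyz":[5,0,9],"spin":0},{"xyz":[5,0,9],"spin":0},{"xyz":[5,0,9],"spin":0}]'
python3 - <<'E'
from h import *
import cv2
st()
a=ctrl.grab_frame("side")[100:270,195:395]
cv2.imwrite("pics/p7.png",cv2.resize(a,None,fx=3,fy=3,interpolation=cv2.INTER_CUBIC))
E
```

```text
time_s: 10.55
ee_pos: [0.5355, 0.1438, 0.1115]
tcp_rot: [2.342, 2.093, -0.0]
force: [0.1, 0.4, 0.1]
gripper_width: -0.001
finger_force: 0.2
t 10.55 stand mm [-1.000e-01  6.360e+01  1.115e+02] toolx yaw err -0.0 tilt [-0. -0.] F [0.1 0.4 0.1] q [ 0.15  0.4  -0.2   0.97 -0.    1.83] -0.0009906598169431428
```

View pics/p7.png

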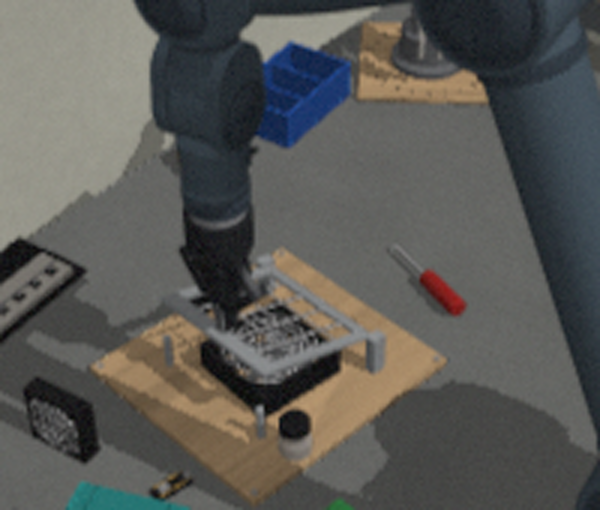

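The guard is nearly shut with the fingertip on the free strip at (228,320). Next I press down the rest of the way.

```bash
python3 -m inch '[{"xyz":[3,0,8],"spin":0},{"xyz":[3,0,8],"spin":0},{"xyz":[3,0,8],"spin":0},{"xyz":[3,0,8],"spin":0},{"xyz":[2,0,7],"spin":0},{"xyz":[0,0,6],"spin":0},{"xyz":[0,0,3],"spin":0},{"xyz":[0,0,2],"spin":0},{"xyz":[0,0,0],"spin":0}]'
python3 -c "from h import *;st()"
```

```text
time_s: 11.5
ee_pos: [0.5371, 0.1575, 0.0626]
tcp_rot: [2.342, 2.093, 0.0]
force: [0.3, 0.4, -1.4]
gripper_width: -0.005
finger_force: 0.0
t 11.5 stand mm [-0.  77.3 62.6] toolx yaw err -0.0 tilt [ 0. -0.] F [ 0.3  0.4 -1.4] q [ 0.17  0.45 -0.26  0.86 -0.    1.85] -0.0052921293636460755
```

```bash
python3 -m inch '[{"xyz":[0,0,1.5],"spin":0},{"xyz":[0,0,1.5],"spin":0},{"xyz":[0,0,0],"spin":0},{"xyz":[0,0,0],"spin":0}]'
python3 -c "from h import *;st()"
```

```text
time_s: 11.9
ee_pos: [0.5374, 0.1575, 0.0622]
tcp_rot: [2.341, 2.093, 0.002]
force: [-7.3, -1.6, 19.5]
gripper_width: -0.001
finger_force: 10.1
t 11.9 stand mm [ 0.2 77.4 62.2] toolx yaw err -0.0 tilt [0.002 0.   ] F [-7.3 -1.6 19.5] q [ 0.17  0.45 -0.26  0.85 -0.    1.85] -0.000754651318503706
```

It is hard against the stop at z 62 mm with 19 N, so the guard is shut. Now I retreat up and back.

```bash
python3 -m inch '[{"xyz":[0,0,0],"spin":0},{"xyz":[0,0,-4],"spin":0},{"xyz":[0,0,-15],"spin":0},{"xyz":[0,0,-30],"spin":0},{"xyz":[0,0,-45],"spin":0},{"xyz":[0,0,-45],"spin":0},{"xyz":[0,0,-45],"spin":0},{"xyz":[0,0,-45],"spin":0},{"xyz":[-35,0,-10],"spin":0},{"xyz":[-45,0,0],"spin":0},{"xyz":[-45,0,0],"spin":0},{"xyz":[-45,0,0],"spin":0},{"xyz":[-45,0,0],"spin":0},{"xyz":[-45,0,0],"spin":0},{"xyz":[-35,0,0],"spin":0},{"xyz":[0,0,0],"spin":0}]'
python3 - <<'E'
from h import *
import cv2
st()
a=ctrl.grab_frame("side")[140:270,195:355];b=ctrl.grab_frame("top")[125:235,215:345]
a=cv2.resize(a,(400,325),interpolation=cv2.INTER_CUBIC);b=cv2.resize(b,(384,325),interpolation=cv2.INTER_CUBIC)
cv2.imwrite("pics/p8.png",cv2.hconcat([a,b]))
E
```

```text
time_s: 13.5
ee_pos: [0.5037, -0.1397, 0.298]
tcp_rot: [2.348, 2.086, -0.002]
force: [0.1, 0.7, 0.6]
gripper_width: 0.0
finger_force: 0.0
t 13.5 stand mm [ 1.000e-01 -2.217e+02  2.980e+02] toolx yaw err 0.006 tilt [ 0.    -0.002] F [0.1 0.7 0.6] q [-0.39  0.26  0.09  1.4  -0.    1.3 ] 8.704819291837833e-05
```

View pics/p8.png

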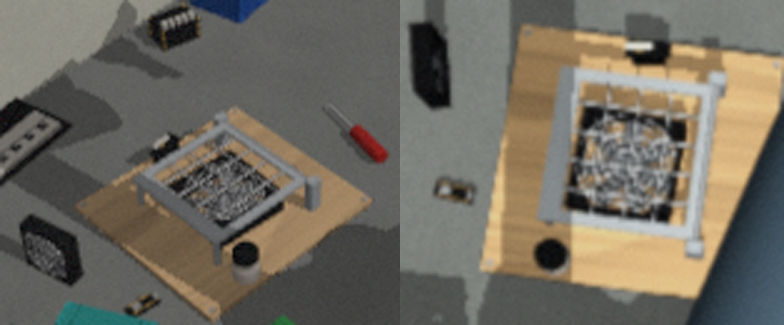

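The guard lies level on its rest posts over the flat fan, with its free edge at (558,145) in the right half. The bystanders have not moved and the hand is clear.

```bash
python3 -c "from bench import ctrl;print(ctrl.finish_job())"
```

```text
the job is handed in; nothing more can be done
None
```

The large fan lies flat on the plate, grille up, under the fully shut guard, the bystanders in view did not move, and I handed the job in with the hand clear (no verdict was returned).

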